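# Tip the front roller off the counting tray

### The arm

A 6-joint arm with a two-finger parallel gripper is mounted at the origin on the work surface. World frame = base frame: x ahead of the robot, y to its left, z up, the work surface at z = 0. Lengths are in mm, angles in degrees, forces in N, time in s.
With the tool pointing down it reaches from about 350 to 850 mm from the base axis. Payload 8.1 kg.
Tool frame: the origin (TCP) lies at the centre of the arm's flange, where the gripper is bolted on; the fingertips stand 173 mm ahead of it and the grasp point (between the pads) lies 155 mm ahead of it; z points along the fingers, y is the line along which they close (so a half turn about z gives the same grasp; the last joint's range is limited). The gripper opens to 85 mm and grips with 20 to 120 N. Pads are 22 mm wide; open, the fingers measure 114 mm over their backs; the gripper's body (76 mm by 85 mm) begins 54 mm behind the grasp point. The pads swing forward as they close: fully open they stand 13 mm farther back than shut.
Start: joints at [63.919, 7.471, 85.268, -0, 87.261, -4.893], TCP at [216.837, 559.454, 404.692] pointing down, gripper open.
Joint ranges: [-169.43, 169.43], [-51.17, 129.36], [1.28, 143.12], [-76.62, 256.62], [0, 156.53], [-152.29, 152.29]. Speed limits (degrees/s): [136.94, 136.94, 159.86, 180, 180, 180].

### API

Orientations are given as [roll, pitch, yaw] about the fixed x, y, z axes, in that order (R = Rz(yaw) Ry(pitch) Rx(roll)).
In Python, from bench import * gives the robot as it stands.
- The arm moves only by the shell command python3 -m jog 'ROWS' [FORCE]. ROWS is text: rows parted by semicolons, each of 7 numbers parted by spaces: the shift along the tool's x, y, z scaled (see below), then the turn, a rotation vector about the tool's x, y, z scaled (see below), then the closure, from -1 (fully open) to 1 (shut). In form: tx ty tz wx wy wz hand; .... A call has 1 to 5 rows; each row shifts and turns the commanded pose from where the row before left it, along the tool's axes as they then stand; what a row does not reach is not made up. The controller multiplies each number of a shift by 0.1 m and each number of a turn by 60 degrees. A row lasts 1/8 s, in which the tool goes at most 62.5 mm and 10.7 degrees, less where a joint would pass 70% of its speed; a pose out of reach is approached as far as the arm can. A call with a number of a shift or a turn outside -1 to 1 is refused whole. A call with a gripper value outside its range is refused whole. The fingers move at their own pace and stop on an object; FORCE is the grip in N (left out, the last holds). Time passes only in rows, so rows that do not move let the fingers close. It gives the time, the measured TCP pose, the force, the opening and the grip force at its end, in the units of the state.
- sense(): the state, without advancing time (a new reading comes with each control period).
- snapshot(name): name is "scene" or "top"; returns a dict with "img" (400x640x3 uint8, red, green, blue), "fx", "fy", "cx", "cy" (pixels), "dist" ([k1, k2, p1, p2, k3] as OpenCV has them; the pictures are not rectified), "extrinsics" (4x4, takes a point from camera to world coordinates). Camera axes: x right, y down, z forward; pixel columns grow to the right and rows downward; lengths in mm; the calibration is good to about 2 mm. A picture is of the moment at which its call begins. There is no depth.
- hand_in(): hands the job in; it is judged then, once.
The state is a dict: "time": time; "joint_pos": joint angles; "qd": joint speeds; "joint_efforts": joint torques, N m; "tool_pos": TCP position; "tcp_rot": TCP orientation; "ft_force": force on the tool from outside, world axes, zero at the start; "wrist_torque": the same for the moment, N m; "finger_gap": finger opening in mm; "grip_force": force on a finger pad.
Only numpy, scipy, OpenCV 4.12 (cv2) and the standard library are available. Lean on these libraries where they do the work, as an engineer would, in place of code of your own. Each camera call takes 0.05 s, during which the arm holds its last target. There are 200 camera calls.

### The job

Stand the catch pan (the low steel pan with the upright wooden handle) on the bench with its pocket under the lip of the hinged counting tray. Then raise the tray by its handle bar so that only the front steel roller rolls off the lip into the pan while the back roller stays in its row, lower the tray back down to rest, and let go.

Things in the scene. Friction and masses are not known exactly. Their poses are not given: they have to be found in the camera images.
- handle (a point): Middle of the tray's handle: a level round bar 12 mm thick, 72 mm clear between its bends, 61 mm above the bench at rest. Frame fixed to the tray: x along its floor from handle to lip, y along the bar, z up out of the floor. The lip is at x +175, z -20 mm here; the tray's rear wall at x +75 mm. Raising the bar swings the 0.3 kg tray freely about the lip, up to 80 degrees; let go, it falls back.
- lip (a point): Middle of the lip, the open front edge of the pale wooden counting tray (100 by 70 mm, side walls 14 mm, on a fixed green stand), 66 mm above the bench, its underside 61 mm. The tray's hinge axis runs through it along y; axes as for the handle. At rest the floor slopes, lip end 8 degrees higher. Beneath the lip is free space for the pan; the stand's uprights begin 20 mm behind it.
- pan: Catch pan, 0.3 kg, 110 (x) by 96 mm (y); origin: centre of underside. Pocket at x -55 to +11 mm, inside 60 by 90, walls 34 high. Handle: upright wooden fin at x +33, 30 long (x), 12 thick (y), top at z 68. In use its +x runs as the tray's x, origin 45 mm beyond the lip, so the pocket's end wall is 10 mm under the tray: lower it further out, then move it in. Starts within 50 degrees of that heading.
- front_roller: Steel roller with domed ends, 16 mm thick, 56 mm long, 80 g, lying across the tray in the row next to the lip, resting back against a rib 4 mm high. Origin at its centre, y along its length. It rolls off once the tray has been raised more than 8 degrees (bar up 25 mm) and drops within 30 mm in front of the lip. Raising the tray by 20 to 40 degrees is right.
- back_roller: The same kind of roller in the second row of the tray, 24 mm further from the lip, held by the rib in front of it, which it climbs over only when the tray is raised beyond about 60 degrees. Origin at its centre, y along its length. It stays there.
Mind the look-alikes: they are no part of the job. Leave any red look-alike of the front_roller alone.

How it is judged:
By the outcome, as a careful person would: the job done as asked, in the order asked, and still so for the second after the job is handed in, with the robot touching nothing.
It also fails if it takes over 64 s, if anything falls off the work surface, if the arm or the gripper's body presses on something with over 40 N, if the wrist force passes 120 N, or if a joint passes its speed limit or range.

## Working session

There is one attempt and no reset: what is moved stays moved. The work goes in short steps, Python scripts to look and compute and a shell command to move; the robot and the scene stay as the last step left them, time stands still between calls to the robot, and variables do not carry over. Pictures are saved under pics/ and viewed, at most 10 in all, crops included, and the job is handed in when it is done.

```bash
mkdir -p pics; ls; python3 - <<'E'
from bench import *
import cv2, numpy as np
s=sense(); print(s)
for n in ("scene","top"):
    d=snapshot(n); cv2.imwrite(f"pics/{n}0.png",d["img"][:,:,::-1])
    np.savez(f"{n}0.npz",**d)
    print(n,d["fx"],d["fy"],d["cx"],d["cy"],d["dist"]);print(np.round(d["extrinsics"],3))
E
```

```text
pics
{'time': 0.0, 'joint_pos': array([ 6.39185299e+01,  7.51450632e+00,  8.53310424e+01,  2.36840599e-04,
        8.72611076e+01, -4.89455164e+00]), 'qd': array([ 0.01901721, -0.00630119, -0.03671892,  0.02208178, -0.01832329,
       -0.04576564]), 'joint_efforts': array([-1.24177050e-04, -5.69394565e+01, -5.00547266e+01, -1.25049073e-04,
        1.50518690e-02,  1.56270465e-05]), 'tool_pos': array([216.73527366, 559.23254005, 403.63350578]), 'tcp_rot': array([-1.79893753e+02, -9.33583168e-03,  1.58813061e+02]), 'ft_force': array([ 0.05344209, -0.21299184,  0.12916903]), 'wrist_torque': array([ 0.00246202, -0.01364116, -0.02930994]), 'grip_force': 0.0, 'finger_gap': 85.39671127402673}
scene 361.8532909126094 361.8532909126094 321.8903806030418 196.7684665722566 [0.01160876 0.         0.         0.         0.        ]
[[ 7.98000e-01  4.92000e-01 -3.48000e-01  8.48829e+02]
 [ 6.02000e-01 -6.41000e-01  4.75000e-01 -2.52647e+02]
 [ 1.10000e-02 -5.89000e-01 -8.08000e-01  6.98722e+02]
 [ 0.00000e+00  0.00000e+00  0.00000e+00  1.00000e+00]]
top 508.8793092041777 508.8793092041777 317.20690896990146 200.0102950064354 [-0.03771035  0.          0.          0.          0.        ]
[[ 1.800000e-02 -9.880000e-01  1.500000e-01  3.725840e+02]
 [-1.000000e+00 -2.100000e-02 -1.600000e-02  9.979700e+01]
 [ 1.900000e-02 -1.500000e-01 -9.890000e-01  1.297462e+03]
 [ 0.000000e+00  0.000000e+00  0.000000e+00  1.000000e+00]]
```

View pics/scene0.png

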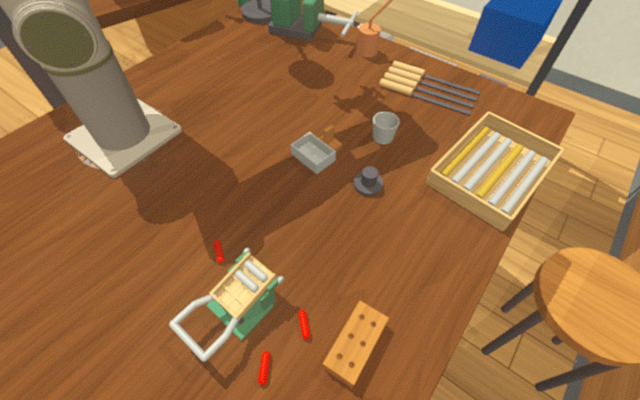

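View pics/top0.png

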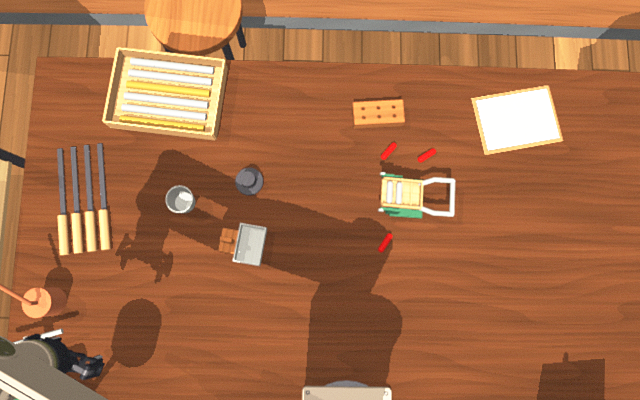

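Scene view: the tray is at about (245,285) with its two rollers at (257,270) and (246,282). Its handle bar runs (173,323)–(205,357). The pan is at (313,152) with its fin at (330,135). Three red look-alike rollers lie on the bench at (219,252), (304,325) and (264,368), and I'll leave them alone. Top view: lip at x≈383, bar at x≈455, pan at (250,244), fin at (228,240).

The front roller is the steel one nearest the lip. I'll confirm that in an enlarged crop.

```bash
python3 - <<'E'
import cv2, numpy as np
t=cv2.imread("pics/top0.png"); s=cv2.imread("pics/scene0.png")
f=lambda im,x,y,w,h,k: cv2.resize(im[y:y+h,x:x+w],(w*k,h*k),interpolation=cv2.INTER_CUBIC)
a=f(t,370,165,100,60,4); b=f(s,165,240,125,125,4)[:,:400]
c=f(t,210,215,66,60,4); e=f(s,285,115,65,65,4)
out=np.zeros((600,800,3),np.uint8)
out[:240,:400]=a; out[:500,400:800]=f(s,165,240,125,125,4)[:, :][:500,:500][:, :400] if 0 else cv2.resize(s[240:365,165:290],(400,400),interpolation=cv2.INTER_CUBIC)[:400] if 0 else np.pad(cv2.resize(s[240:365,165:290],(400,400),interpolation=cv2.INTER_CUBIC),((0,100),(0,0),(0,0)))
out[250:490,:264]=c; out[405:600,300:495]=cv2.resize(s[115:180,285:350],(195,195),interpolation=cv2.INTER_CUBIC)
cv2.imwrite("pics/crop1.png",out)
E
```

```text
(no output)
```

View pics/crop1.png

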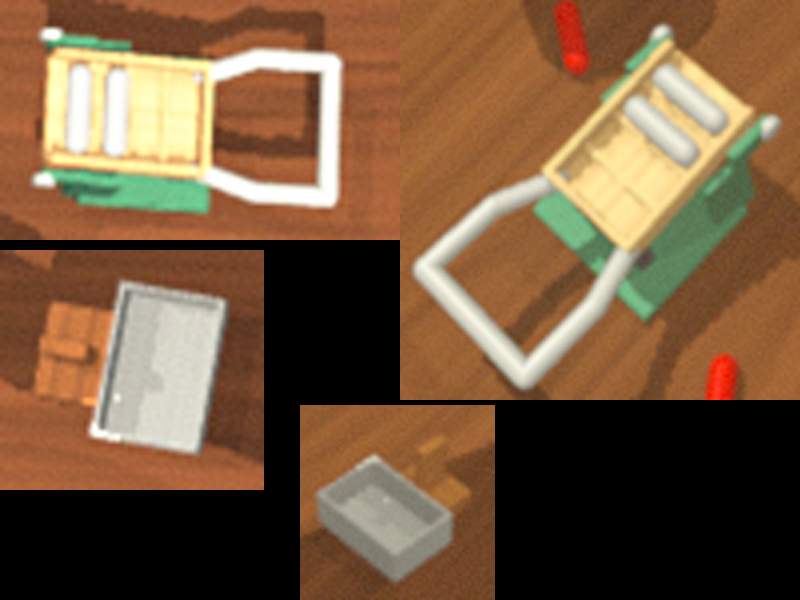

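```bash
cat > h.py <<'E'
import cv2, numpy as np
def ray(d,p):
    K=np.array([[d["fx"],0,d["cx"]],[0,d["fy"],d["cy"]],[0,0,1]],float)
    u=cv2.undistortPoints(np.array([[p]],float),K,np.array(d["dist"],float))[0,0]
    E=d["extrinsics"]; v=E[:3,:3]@[u[0],u[1],1]; return E[:3,3],v/np.linalg.norm(v)
def tri(t,p,s,q):
    a,u=ray(t,p); b,v=ray(s,q)
    k=np.linalg.lstsq(np.c_[u,-v],b-a,rcond=None)[0]
    x,y=a+k[0]*u,b+k[1]*v; return (x+y)/2,np.linalg.norm(x-y)
def plane(d,p,z):
    a,u=ray(d,p); return a+u*(z-a[2])/u[2]
E
python3 - <<'E'
from h import *
np.set_printoptions(precision=1,suppress=True)
t=np.load("top0.npz"); s=np.load("scene0.npz")
A=lambda x,y:(370+x/4-.4,165+y/4-.4); B=lambda x,y:(165+(x-400)/3.2-.3,240+y/3.2-.3)
C=lambda x,y:(210+x/4-.4,215+(y-250)/4-.4); D=lambda x,y:(285+(x-300)/3-.3,115+(y-405)/3-.3)
P={"barR":(A(329,65),B(521,376)),"barL":(A(329,194),B(427,268)),
"pinR":(A(50,35),B(769,125)),"pinL":(A(43,180),B(661,33)),
"front":(A(78,108),B(690,99)),"back":(A(116,111),B(661,130)),
"rim1":(C(122,283),D(452,514)),"rim2":(C(226,300),D(395,550)),"rim3":(C(203,452),D(318,492)),"rim4":(C(92,436),D(374,459)),
"fin":(C(68,349),D(432,442))}
R={}
for n,(p,q) in P.items():
    R[n],e=tri(t,p,s,q); print(n,R[n],"err %.1f"%e, plane(t,p,{"b":61,"p":66,"r":34,"f":68}[n[0]]),plane(s,q,{"b":61,"p":66,"r":34,"f":68}[n[0]]))
# mask check of pan
im=t["img"]; hsv=cv2.cvtColor(im,cv2.COLOR_RGB2HSV); m=((hsv[:,:,1]<60)&(hsv[:,:,2]>60)).astype(np.uint8)
m[:215]=0;m[275:]=0;m[:,:225]=0;m[:,280:]=0
c=max(cv2.findContours(m,0,1)[0],key=cv2.contourArea); box=cv2.boxPoints(cv2.minAreaRect(c)); print(box)
W=np.array([plane(t,p,34) for p in box]);print(W,W.mean(0),[np.linalg.norm(W[i]-W[i-1]) for i in range(4)])
E
```

```text
barR [ 615.4 -255.3   60.5] err 1.9 [ 615.7 -254.2   61. ] [ 615.1 -256.1   61. ]
barL [ 534.7 -250.5   64.2] err 2.2 [ 534.7 -252.5   61. ] [ 533.7 -249.6   61. ]
pinR [629.2 -78.6  68.8] err 0.1 [629.7 -79.   66. ] [628.3 -77.7  66. ]
pinL [538.8 -73.9  69.9] err 0.6 [539.1 -74.6  66. ] [537.  -72.5  66. ]
front [583.3 -95.2  72.2] err 0.3 [584. -96.  68.] [581.6 -94.   68. ]
back [ 582.4 -118.8   70.1] err 0.5 [ 583.8 -120.7   61. ] [ 578.6 -116.6   61. ]
rim1 [503.6 271.5  33.9] err 1.8 [502.9 270.8  34. ] [504.2 272.1  34. ]
rim2 [493.8 206.   40.6] err 2.1 [493.6 205.8  34. ] [490.8 211.5  34. ]
rim3 [401.  218.2  38.5] err 4.8 [399.5 216.8  34. ] [399.4 223.4  34. ]
rim4 [408.7 286.8  29.1] err 1.7 [407.9 285.5  34. ] [412.4 283.6  34. ]
fin [460.3 298.4  69.6] err 4.4 [458.8 297.1  68. ] [460.6 301.6  68. ]
[[232.4 261.2]
 [239.5 222. ]
 [267.1 227. ]
 [260.  266.2]]
[[407.8 285.9  34. ]
 [505.  272.3  34. ]
 [493.9 203.3  34. ]
 [396.9 217.7  34. ]] [450.9 244.8  34. ] [np.float64(69.05784463306712), np.float64(98.1973053546827), np.float64(69.83114148362607), np.float64(98.09257326171888)]
```

The triangulated points agree with the given sizes: bar z 60–64, pins about 66–69, rim 34, pan 98×69, and lip-to-bar horizontally about 177. That gives lip (584,-76), bar (575,-253), heading 87°, pan heading 81.5° and fin (459.5,299). The front roller is the steel one by the lip, top px (389,192).

Now I'll move above the fin.

```bash
cat > go.py <<'E'
# usage: go.py x y z yaw : prints remaining shift in tool units and yaw turn (tool z units)
import sys,numpy as np
from scipy.spatial.transform import Rotation as R
from bench import *
s=sense(); g=list(map(float,sys.argv[1:5]))
r=R.from_euler("xyz",s["tcp_rot"],degrees=True)
G=R.from_euler("xyz",[180,0,g[3]],degrees=True)
print("t %.2f"%s["time"],"pos",np.round(s["tool_pos"],1),"rot",np.round(s["tcp_rot"],1),"F",np.round(s["ft_force"],1),"gap %.1f grip %.1f"%(s["finger_gap"],s["grip_force"]),"j",np.round(s["joint_pos"]))
print("shift now",np.round(r.inv().apply(np.array(g[:3])-s["tool_pos"])/100,3),"shift after turn",np.round(G.inv().apply(np.array(g[:3])-s["tool_pos"])/100,3),"turn",np.round((r.inv()*G).as_rotvec(degrees=True)/60,3))
E
python3 -m jog '-0.4 -0.193 0.125 0 0 0 -1;-0.4 -0.193 0.125 0 0 0 -1;-0.4 -0.193 0.125 0 0 0 -1;-0.4 -0.193 0.125 0 0 0 -1;-0.4 -0.193 0.125 0 0 0 -1' 60
python3 -m jog '-0.4 -0.193 0.125 0 0 0 -1;-0.4 -0.193 0.125 0 0 0 -1;-0.4 -0.193 0.125 0 0 0 -1;0 0 0 0 0 0.16 -1;0 0 0 0 0 0.16 -1' >/dev/null
python3 -m jog '0 0 0 0 0 0.16 -1;0 0 0 0 0 0.16 -1;0 0 0 0 0 0.16 -1;0 0 0 0 0 0.16 -1;0 0 0 0 0 0.16 -1'  >/dev/null
python3 -m jog '0 0 0 0 0 0.16 -1;0 0 0 0 0 0 -1;0 0 0 0 0 0 -1'
python3 go.py 459.5 299 205 81.5
```

```text
time: 0.72
tool_pos: [369.1, 395.9, 341.4]
tcp_rot: [-180.0, -0.0, 158.8]
ft_force: [0.2, 1.0, -0.8]
finger_gap: 85.6
grip_force: 0.0
time: 2.35
tool_pos: [459.3, 299.8, 304.4]
tcp_rot: [-180.0, 0.0, 82.2]
ft_force: [-0.2, -1.0, 1.0]
finger_gap: 85.4
grip_force: 0.0
t 2.35 pos [459.3 299.8 304.4] rot [-180.     0.    82.2] F [-0.2 -1.   1. ] gap 85.4 grip 0.0 j [ 28.   4. 100.  -0.  76.  36.]
shift now [-0.007  0.003  0.994] shift after turn [-0.008  0.003  0.994] turn [-0.     0.     0.012]
```

```bash

python3 -m jog '-0.007 0.003 0.3 0 0 0.012 -1;0 0 0.3 0 0 0 -1;0 0 0.25 0 0 0 -1;0 0 0.14 0 0 0 -1;0 0 0 0 0 0 -1' 60 >/dev/null
python3 go.py 459.5 299 205 81.5
python3 -m jog '0 0 0 0 0 0 1;0 0 0 0 0 0 1;0 0 0 0 0 0 1;0 0 0 0 0 0 1;0 0 0 0 0 0 1' 60 >/dev/null
python3 -m jog '0 0 0 0 0 0 1;0 0 0 0 0 0 1'
python3 - <<'E'
from bench import *
import cv2,numpy as np
a=[cv2.resize(snapshot(n)["img"][y:y+h,x:x+w],(400,400*h//w),interpolation=2) for n,x,y,w,h in (("scene",270,90,100,100),("top",200,190,100,100))]
cv2.imwrite("pics/grasp.png",np.hstack(a)[:,:,::-1])
E
```

```text
t 2.98 pos [459.1 298.9 204.7] rot [-1.799e+02  1.000e-01  8.140e+01] F [ 0.9 -0.7 -0.1] gap 85.5 grip 0.0 j [ 28.  11. 104.   0.  66.  36.]
shift now [ 0.002  0.003 -0.003] shift after turn [ 0.002  0.003 -0.003] turn [-0.002  0.001 -0.002]
time: 3.85
tool_pos: [459.7, 299.2, 206.2]
tcp_rot: [180.0, -0.0, 81.3]
ft_force: [-2.3, -0.1, 5.8]
finger_gap: 11.5
grip_force: 59.5
```

View pics/grasp.png

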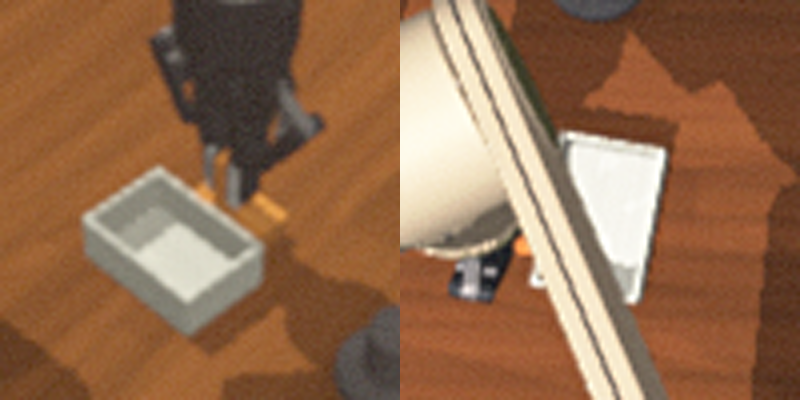

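The fin is gripped between the pads (gap 11.5, force 59.5 N) and the pan is undisturbed. Next: lift, turn to 87°, and carry low to a point 60 mm out from the goal.

```bash

python3 -m jog '0 0 -0.08 0 0 0 1;0 0 -0.07 0 0 -0.047 1;0 0 0 0 0 -0.047 1;-0.1 0.06 0 0 0 0 1;-0.18 0.11 0 0 0 0 1' 60 
python3 -m jog '-0.2 0.125 0 0 0 0 1;-0.2 0.125 0 0 0 0 1;-0.2 0.125 0 0 0 0 1;-0.2 0.125 0 0 0 0 1;-0.2 0.125 0 0 0 0 1' >/dev/null
python3 -m jog '-0.2 0.125 0 0 0 0 1;-0.2 0.125 0 0 0 0 1;-0.2 0.125 0 0 0 0 1;-0.2 0.125 0 0 0 0 1;-0.15 0.1 0 0 0 0 1' >/dev/null
python3 -m jog '-0.07 0.05 0 0 0 0 1;0 0 0 0 0 0 1;0 0 0 0 0 0 1' >/dev/null
python3 go.py 591 62 220 87
python3 - <<'E'
from bench import *
import cv2,numpy as np
a=[]
for n in ("scene","top"):
    d=snapshot(n); np.savez(n+"1.npz",**d); x,y,w,h={"scene":(180,180,160,160),"top":(290,130,160,160)}[n]
    a.append(cv2.resize(d["img"][y:y+h,x:x+w],(400,400),interpolation=2))
cv2.imwrite("pics/carry.png",np.hstack(a)[:,:,::-1])
E
```

```text
time: 4.58
tool_pos: [475.0, 269.7, 220.4]
tcp_rot: [-180.0, 0.0, 86.9]
ft_force: [0.1, 1.3, -4.0]
finger_gap: 11.1
grip_force: 58.4
t 6.20 pos [591.3  62.3 220.5] rot [-180.   -0.   87.] F [-0.7  0.1 -3.1] gap 11.5 grip 58.5 j [ 1. 16. 96.  0. 68.  4.]
shift now [-0.003 -0.003  0.005] shift after turn [-0.003 -0.003  0.005] turn [-0.    -0.    -0.001]
```

View pics/carry.png

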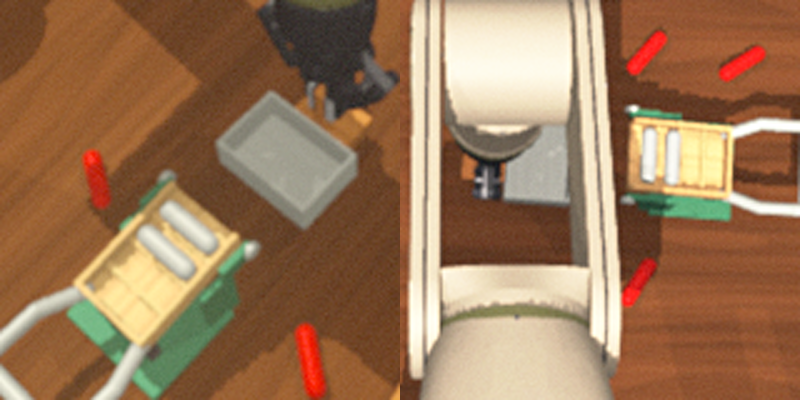

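Everything fits: the pan hangs level and aligned, about 60 mm out from its place at scene crop (288,160), and the lip is clear. Now lower it, move it in and set it down.

```bash

python3 -m jog '0 0 0.1 0 0 0 1;-0.1 0 0 0 0 0 1;-0.15 0 0 0 0 0 1;-0.15 0 0 0 0 0 1;-0.12 0 0 0 0 0 1' >/dev/null
python3 -m jog '-0.08 0 0 0 0 0 1;0 0 0 0 0 0 1;0 0 0.03 0 0 0 1;0 0 0.02 0 0 0 1;0 0 0 0 0 0 1'
python3 go.py 588 2 206 87
python3 - <<'E'
from bench import *
import cv2,numpy as np
a=[]
for n in ("scene","top"):
    d=snapshot(n); np.savez(n+"2.npz",**d); x,y,w,h={"scene":(180,180,160,160),"top":(290,130,160,160)}[n]
    a.append(cv2.resize(d["img"][y:y+h,x:x+w],(400,400),interpolation=2))
cv2.imwrite("pics/placed.png",np.hstack(a)[:,:,::-1])
E
```

```text
time: 7.55
tool_pos: [588.4, 2.2, 206.2]
tcp_rot: [-180.0, 0.0, 87.0]
ft_force: [-3.9, 0.3, 4.7]
finger_gap: 11.3
grip_force: 59.6
t 7.55 pos [588.4   2.2 206.2] rot [-180.    0.   87.] F [-3.9  0.3  4.7] gap 11.3 grip 59.6 j [-5. 16. 97. -0. 67. -2.]
shift now [-0.003 -0.004  0.002] shift after turn [-0.003 -0.004  0.002] turn [-0.  0. -0.]
```

View pics/placed.png

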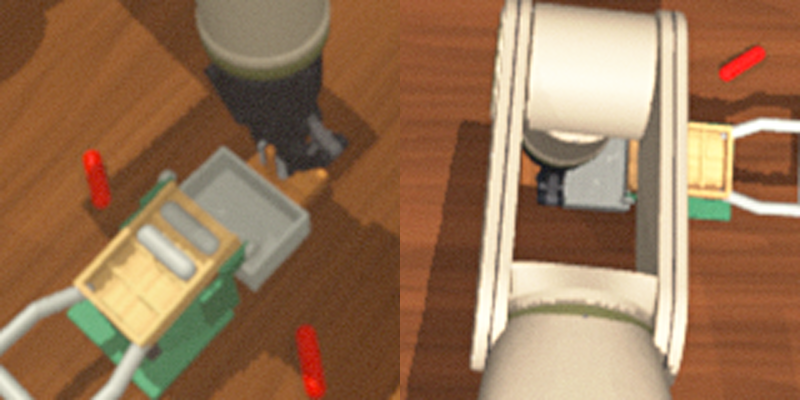

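The pan stands under the lip, upright and square to the tray, with bench contact felt. Release, rise and go over the handle bar.

```bash

python3 -m jog '0 0 0 0 0 0 0;0 0 0 0 0 0 -1;0 0 0 0 0 0 -1;0 0 0 0 0 0 -1;0 0 0 0 0 0 -1' 
python3 -m jog '0 0 -0.15 0 0 0 -1;0 0 -0.35 0 0 0 -1;0 0 -0.4 0 0 0 -1;0 0 -0.3 0 0 0 -1;0 0 0 0 0 0 -1' 
python3 -m jog '-0.3 0 0 0 0 0 -1;-0.4 0 0 0 0 0 -1;-0.4 0 0 0 0 0 -1;-0.4 0 0 0 0 0 -1;-0.4 0 0 0 0 0 -1' >/dev/null
python3 -m jog '-0.4 0 0 0 0 0 -1;-0.26 0 0 0 0 0.15 -1;0 0 0 0 0 0.15 -1;0 0 0 0 0 0.15 -1;0 0 0 0 0 0.15 -1' >/dev/null
python3 -m jog '0 0 0 0 0 0.15 -1;0 0 0 0 0 0.15 -1;0 0 0 0 0 0.15 -1;0 0 0 0 0 0.15 -1;0 0 0 0 0 0.15 -1'  >/dev/null
python3 -m jog '0 0 0 0 0 0.15 -1;0 0 0 0 0 0 -1;0 0 0 0 0 0 -1'  >/dev/null
python3 go.py 575 -253 216 -3
python3 - <<'E'
from h import *
from bench import snapshot
d=snapshot("scene"); np.savez("scene3.npz",**d)
cv2.imwrite("pics/pan_set.png",cv2.resize(d["img"][180:380,130:390],(780,600),interpolation=2)[:,:,::-1])
E
```

```text
time: 8.28
tool_pos: [588.4, 1.8, 205.7]
tcp_rot: [180.0, 0.0, 86.9]
ft_force: [0.6, -0.5, -0.4]
finger_gap: 85.6
grip_force: 0.0
time: 8.9
tool_pos: [589.7, 1.7, 330.7]
tcp_rot: [179.6, 0.0, 86.9]
ft_force: [1.6, -0.3, -0.8]
finger_gap: 85.3
grip_force: 0.0
t 11.15 pos [ 574.5 -253.8  325.3] rot [-180.     0.    -2.9] F [-0.1 -0.3 -0.2] gap 85.4 grip 0.0 j [-29.  14.  86.   0.  80.  64.]
shift now [ 0.005 -0.008  1.093] shift after turn [ 0.004 -0.008  1.093] turn [-0.     0.001  0.002]
```

View pics/pan_set.png

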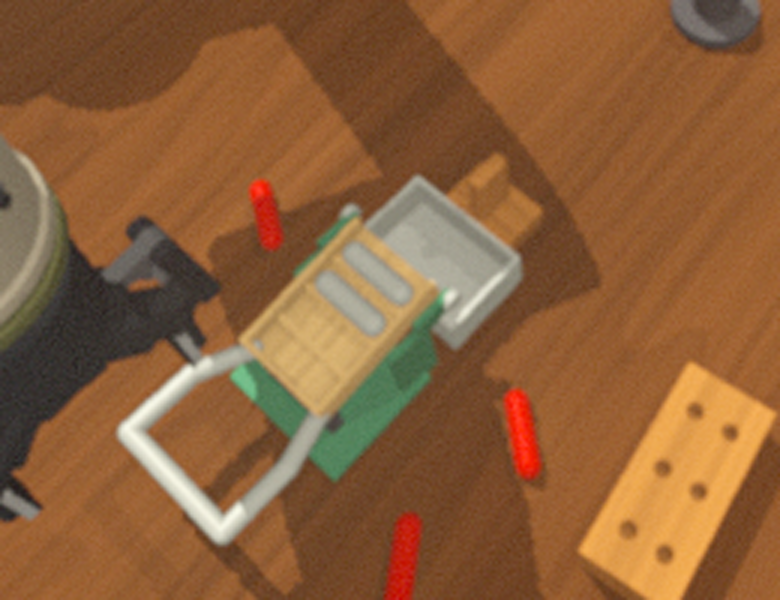

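The pan stands free and square, with its pocket under the lip at crop (440,270) and both rollers in their rows at (378,272) and (350,303). The gripper is above the bar, so I'll descend and grip it.

```bash

python3 -m jog '0.005 -0.008 0.3 0 0 0 -1;0 0 0.35 0 0 0 -1;0 0 0.3 0 0 0 -1;0 0 0.14 0 0 0 -1;0 0 0 0 0 0 -1' 30
python3 -m jog '0 0 0 0 0 0 0.3;0 0 0 0 0 0 1;0 0 0 0 0 0 1;0 0 0 0 0 0 1;0 0 0 0 0 0 1' 30 >/dev/null
python3 -m jog '0 0 0 0 0 0 1;0 0 0 0 0 0 1' 
python3 - <<'E'
import numpy as np
z0=np.radians(-1.48); th=np.radians([0,2,5,8,11,14,17,20,23,26,28])
y=-176.15*np.cos(th+z0); z=176.15*np.sin(th+z0); print(np.c_[np.diff(y),np.diff(z)].round(1).tolist())
E
```

```text
time: 11.82
tool_pos: [574.8, -252.9, 215.8]
tcp_rot: [-180.0, 0.1, -3.0]
ft_force: [0.0, 0.2, -0.4]
finger_gap: 85.3
grip_force: 0.0
time: 12.7
tool_pos: [575.4, -252.8, 217.2]
tcp_rot: [-180.0, -0.0, -3.1]
ft_force: [-1.0, 4.5, 5.0]
finger_gap: 10.8
grip_force: 29.5
[[-0.1, 6.1], [0.3, 9.2], [0.8, 9.2], [1.3, 9.1], [1.8, 9.1], [2.2, 8.9], [2.7, 8.8], [3.2, 8.7], [3.6, 8.5], [2.6, 5.5]]
```

```bash

python3 -m jog '0 0 -0.03 0 0 0 1;0 0 -0.03 0 0 0 1;0 -0.001 -0.045 0 0 0 1;0 -0.002 -0.045 0 0 0 1;0 -0.004 -0.045 0 0 0 1' 30
python3 -m jog '0 -0.004 -0.045 0 0 0 1;0 -0.006 -0.045 0 0 0 1;0 -0.007 -0.045 0 0 0 1;0 -0.009 -0.045 0 0 0 1;0 -0.009 -0.045 0 0 0 1'
python3 -m jog '0 -0.011 -0.045 0 0 0 1;0 -0.011 -0.045 0 0 0 1;0 -0.013 -0.044 0 0 0 1;0 -0.014 -0.044 0 0 0 1;0 -0.016 -0.043 0 0 0 1'
python3 -m jog '0 -0.016 -0.043 0 0 0 1;0 -0.018 -0.043 0 0 0 1;0 -0.018 -0.042 0 0 0 1;0 -0.025 -0.054 0 0 0 1;0 0 0 0 0 0 1'
python3 - <<'E'
from bench import *
import cv2,numpy as np
a=[]
for n in ("scene","top"):
    d=snapshot(n); np.savez(n+"4.npz",**d); x,y,w,h={"scene":(180,180,160,160),"top":(340,130,160,160)}[n]
    a.append(cv2.resize(d["img"][y:y+h,x:x+w],(400,400),interpolation=2))
cv2.imwrite("pics/raised.png",np.hstack(a)[:,:,::-1])
E
```

```text
time: 13.32
tool_pos: [575.4, -252.3, 236.2]
tcp_rot: [-180.0, -0.0, -3.1]
ft_force: [4.0, 1.3, -3.1]
finger_gap: 11.0
grip_force: 29.2
time: 13.95
tool_pos: [575.5, -249.0, 259.0]
tcp_rot: [180.0, -0.0, -3.1]
ft_force: [4.8, 1.3, -3.9]
finger_gap: 10.6
grip_force: 29.2
time: 14.58
tool_pos: [575.8, -242.8, 281.4]
tcp_rot: [179.9, -0.0, -3.1]
ft_force: [3.2, -4.0, -2.4]
finger_gap: 11.1
grip_force: 29.3
time: 15.2
tool_pos: [576.2, -235.3, 300.0]
tcp_rot: [179.9, -0.0, -3.1]
ft_force: [2.6, -6.1, -0.1]
finger_gap: 10.8
grip_force: 29.5
```

View pics/raised.png

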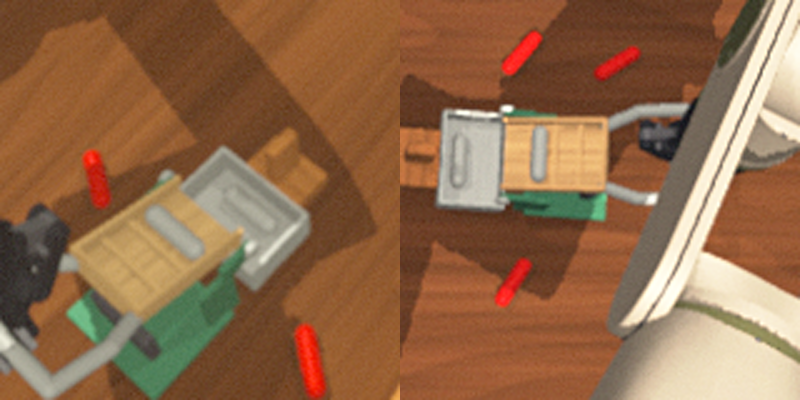

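The front roller lies in the pan's pocket at scene crop (248,208) and top crop (460,162). The back roller is still in its row at top crop (539,153). The bar went up 83 mm, about 28°. Lower along the same arc.

```bash

python3 -m jog '0 0.025 0.054 0 0 0 1;0 0.018 0.042 0 0 0 1;0 0.018 0.043 0 0 0 1;0 0.016 0.043 0 0 0 1;0 0.016 0.043 0 0 0 1' 30 >/dev/null
python3 -m jog '0 0.014 0.044 0 0 0 1;0 0.013 0.044 0 0 0 1;0 0.011 0.045 0 0 0 1;0 0.011 0.045 0 0 0 1;0 0.009 0.045 0 0 0 1' >/dev/null
python3 -m jog '0 0.009 0.045 0 0 0 1;0 0.007 0.045 0 0 0 1;0 0.006 0.045 0 0 0 1;0 0.004 0.045 0 0 0 1;0 0.004 0.045 0 0 0 1'
python3 -m jog '0 0.002 0.045 0 0 0 1;0 0.001 0.045 0 0 0 1;0 0 0.03 0 0 0 1;0 0 0.02 0 0 0 1;0 0 0 0 0 0 1'
python3 go.py 575 -253 216 -3
```

```text
time: 17.18
tool_pos: [575.3, -252.5, 231.3]
tcp_rot: [-180.0, -0.0, -3.1]
ft_force: [5.9, -0.5, -0.2]
finger_gap: 10.7
grip_force: 30.4
time: 17.8
tool_pos: [575.3, -252.7, 218.4]
tcp_rot: [-180.0, 0.0, -3.0]
ft_force: [2.7, 1.9, 8.0]
finger_gap: 10.9
grip_force: 31.0
t 17.80 pos [ 575.3 -252.7  218.4] rot [-180.    0.   -3.] F [2.7 1.9 8. ] gap 10.9 grip 31.0 j [-28.  21.  90.   0.  69.  65.]
shift now [-0.003  0.003  0.024] shift after turn [-0.003  0.003  0.024] turn [-0.     0.    -0.001]
```

The force has turned to +8 N, so the tray is on its rest. Let go, rise and look.

```bash

python3 -m jog '0 0 0 0 0 0 0.2;0 0 0 0 0 0 -0.4;0 0 0 0 0 0 -1;0 0 0 0 0 0 -1;0 0 0 0 0 0 -1' 
python3 -m jog '0 0 -0.1 0 0 0 -1;0 0 -0.3 0 0 0 -1;0 0 -0.4 0 0 0 -1;0 0 -0.4 0 0 0 -1;0 0 -0.2 0 0 0 -1' >/dev/null
python3 -m jog '0 0.3 0 0 0 0 -1;0 0.4 0 0 0 0 -1;0 0.4 0 0 0 0 -1;0 0.2 0 0 0 0 -1;0 0 0 0 0 0 -1' 
python3 -m jog '0 0 0 0 0 0 -1;0 0 0 0 0 0 -1;0 0 0 0 0 0 -1' >/dev/null
python3 - <<'E'
from bench import *
import cv2,numpy as np
a=[]
for n in ("scene","top"):
    d=snapshot(n); x,y,w,h={"scene":(170,200,160,160),"top":(330,130,160,160)}[n]
    a.append(cv2.resize(d["img"][y:y+h,x:x+w],(400,400),interpolation=2))
cv2.imwrite("pics/end.png",np.hstack(a)[:,:,::-1])
E
```

```text
time: 18.42
tool_pos: [575.1, -253.1, 217.6]
tcp_rot: [-180.0, 0.0, -3.1]
ft_force: [-0.5, -0.0, -0.6]
finger_gap: 85.3
grip_force: 0.0
time: 19.68
tool_pos: [567.9, -383.7, 356.9]
tcp_rot: [-180.0, 0.0, -3.2]
ft_force: [-0.3, 0.3, -0.1]
finger_gap: 85.5
grip_force: 0.0
```

View pics/end.png

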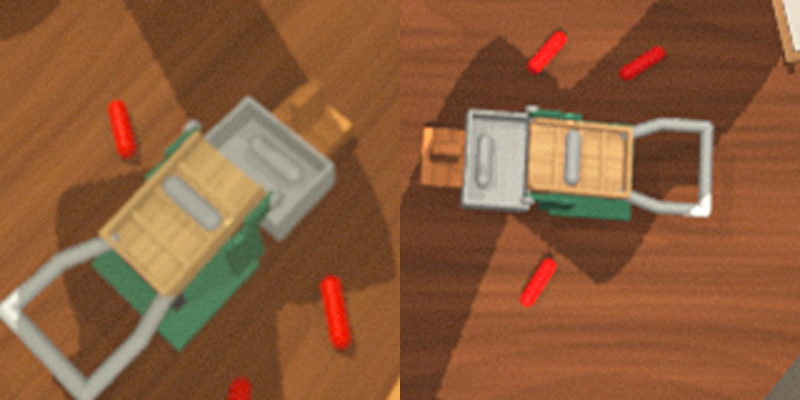

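The tray is back at rest. The front roller lies in the pan at top crop (484,160), the back roller is in its row at (572,157), the reds are untouched and the robot is clear.

```bash
python3 -c "
from bench import *
print(hand_in())"
```

```text
the job is handed in; nothing more can be done
None
```

The job is done and handed in at about 20 s: the front roller is in the pan under the lip, the back roller is still in its row, and the tray is back at rest with the robot touching nothing.

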